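Re-zero the coffee grinder

ROBOT

A 6-joint arm with a two-finger parallel gripper is mounted at the origin on the work surface. World frame = base frame: x ahead of the robot, y to its left, z up, the work surface at z = 0. Lengths are in m, angles in rad, forces in N, time in s.
With the tool pointing down it reaches from about 0.35 to 0.975 m from the base axis. Payload 4.9 kg.
Tool frame: the origin (TCP) lies at the very end of the fingers, on their centre line; the grasp point (between the pads) lies behind it (manip.pinch_z is the y of the grasp point in the tool frame, in m); y points along the fingers, x is the direction in which the jaws open and shut, and the axes are right-handed (so a half turn about y gives the same grasp; the last joint's range is limited). The gripper opens to 85 mm and grips with 20 to 120 N. Pads are 22 mm wide; open, the fingers measure 114 mm over their backs; the gripper's body (76 mm by 85 mm) begins 54 mm behind the grasp point. The pads swing forward as they close: fully open they stand 13 mm farther back than shut.
Start: joints at [1.204, 0.053, 1.613, -0, 1.476, -0.119], TCP at [0.153, 0.606, 0.231] pointing down, gripper open.
Joint ranges: [-3.01, 3.01], [-1.01, 2.22], [0.06, 2.58], [-1.02, 4.17], [0.09, 2.62], [-3.14, 3.14]. Speed limits (rad/s): [2.57, 2.57, 3.14, 3.14, 3.14, 3.14].

INTERFACE

Orientations are given as a unit quaternion [w, x, y, z].
In Python, from plant import manip gives the robot as it stands.
- The arm moves only by the tool drive_tool, never from a script. Its argument "motion" is a list of rows, each a list of 3 entries, a list of its own where there are three numbers: the shift along the tool's x, y, z in units of 25 mm (1.0 is 25 mm), then the turn, a rotation vector about the tool's x, y, z in units of 5 degrees (1.0 is 5 degrees), then the closure, from -1 (fully open) to 1 (shut). A call has 1 to 12 rows; each row shifts and turns the commanded pose from where the row before left it, along the tool's axes as they then stand; what a row does not reach is not made up. A row lasts 1/10 s, in which the tool goes at most 50 mm and 8.59 degrees, less where a joint would pass 70% of its speed; a pose out of reach is approached as far as the arm can. A call is refused whole if a number of a shift passes 1 or a number of a turn 1, either way. A call with a gripper value outside its range is refused whole. The fingers move at their own pace and stop on an object; the grip force is fixed at half the most. Time passes only in rows, so rows that do not move let the fingers close. It gives the time, the measured TCP pose, the force and the opening at its end, in the units of the state.
- manip.state(): the state, without advancing time (a new reading comes with each control period).
- manip.grab_frame(name): name is "scene" or "top" or "wrist"; returns a dict with "img" (400x640x3 uint8, blue, green, red), "range_z" (400x640 float32, m along the optical axis (not along the pixel's ray), 0 where there is no reading), "camera_matrix" (3x3 intrinsics, pixels), "world_from_camera" (4x4, takes a point from camera to world coordinates); the wrist camera has in their place "T_tool_cam" (4x4, takes a point from camera to tool coordinates, whose origin is the TCP and whose axes are the tool frame's). Camera axes: x right, y down, z forward; pixel columns grow to the right and rows downward; lengths in m; the calibration is good to about 2 mm. A picture is of the moment at which its call begins: read the wrist's pose just before it.
- manip.job_done(): hands the job in, once; it reports no verdict.
The state is a dict: "time": time; "joint_pos": joint angles; "joint_vel": joint speeds; "joint_efforts": joint torques, N m; "tool_pos": TCP position; "tool_rot": TCP orientation; "contact_force": force on the tool from outside, world axes, zero at the start; "ft_torque": the same for the moment, N m; "gripper_width": opening from 0.0 (shut) to 1.0 (fully open).
Only numpy, scipy, OpenCV 4.12 (cv2) and the standard library are available. Lean on these libraries where they do the work, as an engineer would, in place of code of your own. Each camera call takes 0.05 s, during which the arm holds its last target. There are 200 camera calls.

TASK

The coffee grinder has been cleaned and its burr collar is only started on its thread: first turn the timer dial until its pointer line stands at the double-shot mark (the one with two dots), then screw the collar down clockwise until it bottoms out and back it off a quarter turn. Finish while still gripping the collar at that setting, holding it still with the fingers around it so that I can tighten its clamp screw. Leave the loose things round the grinder where they are.

Things in the scene. Friction and masses are not known exactly. Their poses are not given: they have to be found in the camera images.
- grinder: grey coffee grinder without its hopper, 230 deep (x) x 130 wide (y), flat top deck 215 mm above the table; heavy, does not move. Origin: centre of its underside on the table. x points from its front (spout, dial) to its back (collar), y to the left of someone facing its front, z up. It may be turned.
- dial_grip (a point): centre of the timer dial, half-way up: round black fluted knob 36 mm across (skirt 41 mm across in its lowest 3 mm), 24 mm tall, on a vertical axis on the deck, 66 mm in front of the grinder's middle. This point is 12.5 mm above the deck, 12 mm below the dial's top. A white line on its top and side is its pointer.
- dial (a joint): dial angle in rad, growing clockwise seen from above, stops at 0 and 4.71; turns smoothly (0.05 N m) and stays where left. On the white scale under it are ten black ticks 30 degrees apart: single-shot mark (long tick, one dot) at 1.571, double-shot mark (long tick, two dots) at 3.142, behind the dial and to its right. The pointer lies 2.356 minus this value from the grinder's x towards its y.
- collar_grip (a point): centre of the burr collar, half-way up: round knurled dark steel ring 60 mm across, 30 mm tall, vertical axis 52 mm behind the grinder's middle, 118 mm behind the dial. Fully down, this point is 22 mm above the deck and the underside 1 mm above an aluminium clamp ring (86 mm across, 6 mm tall) fixed on the deck. A white line on its side and top shows its turning.
- collar (a joint): turn of the collar in rad: 0 is bottomed out on a hard stop, growing counter-clockwise seen from above as it is unscrewed (right-hand thread, 2 mm a turn). Takes 0.3 N m and stays where left. Starts between a third and two thirds of a turn up; a quarter turn is 1.571. At 0 its white line points to the grinder's front (-x).
- hopper_top (a point): top of the removed bean hopper, a clear plastic funnel 124 mm across standing wide end down, 130 mm tall, beside the grinder's left; leave it
- tamper: steel tamper 56 mm across, 88 mm tall, standing left of the grinder; origin under its centre; leave it
- portafilter: steel portafilter, cup 69 mm across, black handle lying along its x, right of the grinder; origin under the cup's centre; leave it
- brush: wooden cleaning brush 150 mm long lying right of the grinder; leave it

How it is judged:
On the way, in this order (a step that is already met when the one before it is completed fails the run):
1. the dial's pointer stands at the double-shot mark (value of joint dial between 2.96 and 3.32 rad), for 0.2 s.
2. the collar is screwed down until it bottoms out (value of joint collar below 0.08 rad), for 0.1 s.
3. the collar is backed off a quarter turn and held (value of joint collar between 1.29 and 1.85 rad and contact force between the fingers and collar above 5 N), for 0.2 s.
At the end, for the whole second after the job is handed in: dial within 0.18 rad (10 deg) of the two-dot mark; collar, after bottoming out (within 0.08 rad), a quarter turn back from its stop within 0.28 rad (16 deg), still, and gripped by the fingers with over 5 N, the grasp point within 35 mm of the collar's centre (all of step 1 and all of step 3 and velocity of joint collar between -0.1 and 0.1 rad/s and distance between the grasp point and collar_grip below 0.035 m); the arm keeps its last pose, push and grip.
It fails at once if the hopper is disturbed (distance of hopper_top from where it was at the start of the episode above 0.03 m).
It fails at once if the tamper is disturbed (distance of tamper from where it was at the start of the episode above 0.03 m).
It fails at once if the portafilter is disturbed (distance of portafilter from where it was at the start of the episode above 0.03 m).
It fails at once if the brush is disturbed (distance of brush from where it was at the start of the episode above 0.03 m).
It also fails if it takes over 72 s, if anything falls off the work surface, if the arm or the gripper's body presses on something with over 40 N, if the wrist force passes 120 N, or if a joint passes its speed limit or range.

## Working session

There is one attempt and no reset: what is moved stays moved. The work goes in short steps, Python scripts to look and compute and a tool call to move; the robot and the scene stay as the last step left them, time stands still between calls to the robot, and variables do not carry over. Pictures are saved under pics/ and viewed, about 8 in all and at most 12, crops included, and the job is handed in when it is done.

Besides the shell and the picture viewer there is one more tool, called after "Call:" as name([rows], argument=value, ...), one row to a line, values as JSON. drive_tool: Moves the arm, as the interface text tells. Its arguments: {"type":"object","properties":{"motion":{"type":"array","items":{"type":"array"}}},"required":["motion"]}

```bash
mkdir -p pics; cat > h.py <<'E'
import numpy as np, cv2
from plant import manip
np.set_printoptions(precision=4,suppress=True)
def ray(f,T,u,v,z):
    K=f["camera_matrix"]; d=T[:3,:3]@np.linalg.solve(K,[u,v,1.]); o=T[:3,3]
    return o+d*(z-o[2])/d[2]
E
python3 - <<'E'
from h import *
s=manip.state(); print(s, manip.pinch_z)
for n in("top","scene"):
    f=manip.grab_frame(n); cv2.imwrite(f"pics/{n}1.png",f["img"]); np.savez(f"{n}1.npz",**f); print(f["camera_matrix"],f["world_from_camera"])
E
```

```text
{'time': 0.0, 'joint_pos': array([ 1.204 ,  0.0533,  1.6142,  0.    ,  1.476 , -0.119 ]), 'joint_vel': array([ 0.    , -0.0017, -0.    , -0.0007, -0.0008,  0.0015]), 'joint_efforts': array([  0.    , -39.3698, -37.0164,  -0.0002,   0.0072,   0.    ]), 'tool_pos': array([0.1531, 0.6053, 0.2301]), 'tool_rot': array([-0.5576,  0.5583,  0.4338, -0.435 ]), 'contact_force': array([-0.8267, -1.0278, -0.6388]), 'ft_torque': array([ 0.0034, -0.0084, -0.0426]), 'gripper_width': 1.0012263176926264} -0.0187
[[372.2014   0.     319.4232]
 [  0.     372.2014 194.083 ]
 [  0.       0.       1.    ]] [[-0.0089 -0.9852  0.1714  0.419 ]
 [-0.9992  0.0021 -0.0398  0.0536]
 [ 0.0389 -0.1716 -0.9844  0.9471]
 [ 0.      0.      0.      1.    ]]
[[492.963    0.     326.6539]
 [  0.     492.963  200.0005]
 [  0.       0.       1.    ]] [[ 0.5634  0.5612 -0.6063  1.2503]
 [ 0.8262 -0.3818  0.4143 -0.4059]
 [ 0.001  -0.7343 -0.6788  0.9092]
 [ 0.      0.      0.      1.    ]]
```

View pics/top1.png

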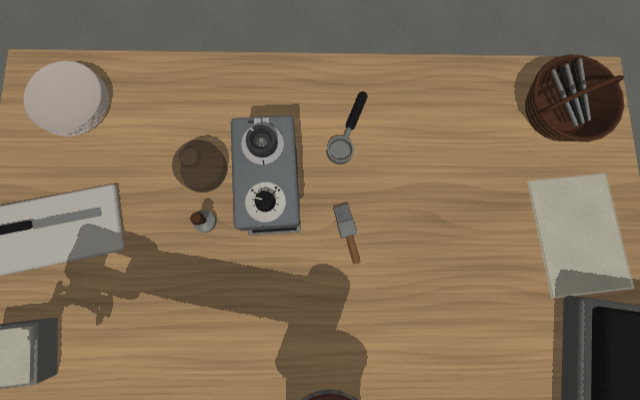

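View pics/scene1.png

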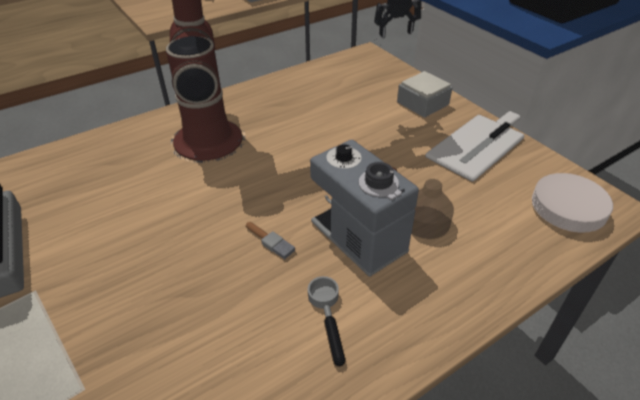

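The top view shows the grinder with its dial near (265,201) and the collar near (262,141), front toward the robot. The hopper (200,165) and tamper (203,220) are on its left, the portafilter and brush on its right. I'll localise and enlarge.

```bash
python3 - <<'E'
from h import *
f=dict(np.load("top1.npz")); T=f["world_from_camera"]; im=f["img"]
c=im[105:240,225:310]; cv2.imwrite("pics/crop1.png",cv2.resize(c,None,fx=4.4,fy=4.4,interpolation=cv2.INTER_CUBIC))
# white scale disc / clamp ring: bright pixels, on deck
g=cv2.cvtColor(im,cv2.COLOR_BGR2GRAY); m=(g>150).astype(np.uint8); m[:105]=0;m[240:]=0;m[:,:225]=0;m[:,305:]=0
cs,_=cv2.findContours(m,cv2.RETR_EXTERNAL,cv2.CHAIN_APPROX_NONE)
for k in cs:
    if cv2.contourArea(k)>200:
        e=cv2.fitEllipse(cv2.convexHull(k)); print(e, [ray(f,T,*e[0],z) for z in (.215,.221)])
d=f["range_z"]; 
for u,v in((290,170),(240,180),(285,220)): print(ray(f,T,u,v,.215), d[v,u], T[:3,3]+T[:3,:3]@(np.linalg.solve(f["camera_matrix"],[u,v,1])*d[v,u]))
E
```

```text
((264.9781188964844, 201.68624877929688), (38.65089416503906, 40.08089828491211), 81.13385772705078) [array([0.5314, 0.132 , 0.215 ]), array([0.5305, 0.1314, 0.221 ])]
[0.5958 0.0829 0.215 ] 0.74725175 [0.5952 0.0828 0.2175]
[0.5753 0.1823 0.215 ] 0.7422998 [0.5753 0.1823 0.2151]
[0.4948 0.0923 0.215 ] 0.73165923 [0.4948 0.0922 0.2155]
```

View pics/crop1.png

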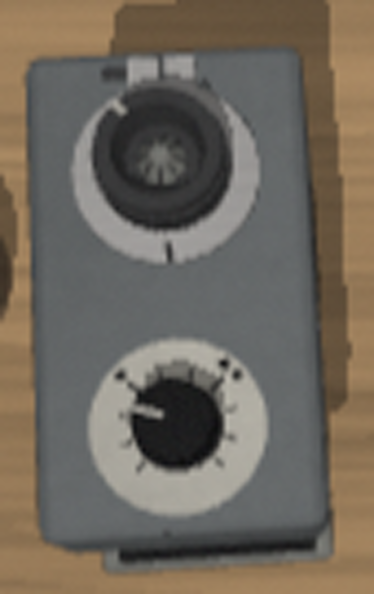

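The crop shows the dial pointer at about (150,410), pointing left, with the single dot at (120,373) and the two dots at (230,370). The collar's white line is at (118,105), back-left, so the collar is about 225° up. The clamp boss is at (160,68).

```bash
python3 - <<'E'
from h import *
f=dict(np.load("top1.npz")); T=f["world_from_camera"]; K=f["camera_matrix"]
P=lambda x,y,z:(lambda c:(K@(c/c[2]))[:2])(np.linalg.inv(T)[:3]@[x,y,z,1])
px=lambda a,b:(225+a/4.4-.4,105+b/4.4-.4)
dc=ray(f,T,264.98,201.69,.215)
cc=ray(f,T,*px(163,152),.2535); ring=ray(f,T,*px(166,172),.221)
print("dial",dc,"collar top",cc,"ring",ring, "dist",np.linalg.norm((cc-dc)[:2]),np.linalg.norm((ring-dc)[:2]))
# deck edges: left & right edges -> yaw
for a,b in((28,70),(42,530),(302,60),(325,530)): print("corner",ray(f,T,*px(a,b),.215))
w=ray(f,T,*px(118,105),.2535)-cc; print("collar line yaw",np.degrees(np.arctan2(w[1],w[0])))
t=ray(f,T,*px(150,411),.2395)-ray(f,T,*P(dc[0],dc[1],.2395),.2395); print("pointer",np.degrees(np.arctan2(t[1],t[0])))
for a,b in((120,373),(230,368)):
  t=ray(f,T,*px(a,b),.2155)-dc; print("mark",np.degrees(np.arctan2(t[1],t[0])))
d=f["range_z"]; n=np.indices(d.shape); u,v=n[1],n[0]
X=np.einsum('ij,jhw->ihw',T[:3,:3],np.einsum('ij,jhw->ihw',np.linalg.inv(K),np.stack([u,v,np.ones_like(u)]))*d)+T[:3,3][:,None,None]
print("boss z mm\n",(X[2][117:126,246:272:2]*1000).astype(int))
E
```

```text
dial [0.5314 0.132  0.215 ] collar top [0.6477 0.1363 0.2535] ring [0.6488 0.1386 0.221 ] dist 0.11634817439861875 0.11762317587068759
corner [0.6999 0.2041 0.215 ]
corner [0.4854 0.1912 0.215 ]
corner [0.7056 0.0768 0.215 ]
corner [0.4847 0.0658 0.215 ]
collar line yaw 43.07693697877122
pointer 70.23492580470355
mark 46.68741591232708
mark -40.70054290713816
boss z mm
 [[  0  -1   0   0   0 214 213 212 212 213 215 211 212]
 [214 214 212 215 213 212 220 221 220 222 220 222 215]
 [217 213 216 215 220 221 221 223 223 220 221 223 217]
 [215 217 214 216 219 217 222 222 223 224 223 222 213]
 [215 220 219 220 220 224 220 223 223 222 221 222 216]
 [214 219 221 220 223 220 220 220 222 220 222 221 215]
 [212 215 215 219 219 219 222 222 215 220 223 222 217]
 [214 215 214 215 221 221 222 221 221 219 221 222 215]
 [213 215 214 217 220 221 253 254 251 253 221 220 221]]
```

Call:
drive_tool([
  [[-0.7, -1, -0.9], [0, 0, 0], -1],
  [[-0.7, -1, -0.9], [0, 0, 0], -1],
  [[-0.7, -0.8, -0.9], [0, 0, 0], -1],
  [[-0.7, 0, -0.9], [0, 0, 0], -1],
  [[-0.7, 0, -0.9], [0, 0, 0], -1],
  [[-0.7, 0, -0.9], [0, 0, 0], -1],
  [[-0.7, 0, -0.9], [0, 0, 0], -1],
  [[-0.7, 0, -0.9], [0, 0, 0], -1],
  [[-0.7, 0, -0.9], [0, 0, 0], -1],
  [[-0.7, 0, -0.9], [0, 0, 0], -1],
  [[-0.7, 0, -0.9], [0, 0, 0], -1],
  [[-0.7, 0, -0.9], [0, 0, 0], -1],
])

```text
time: 1.3
tool_pos: [0.3639, 0.3349, 0.3008]
tool_rot: [0.558, -0.558, -0.434, 0.435]
contact_force: [-0.7, 0.3, -0.7]
gripper_width: 1.001
```

Call:
drive_tool([
  [[-0.7, 0, -0.9], [0, 0, 0], -1],
  [[-0.7, 0, -0.9], [0, 0, 0], -1],
  [[-0.7, 0, -0.9], [0, 0, 0], -1],
  [[-0.7, 0, -0.9], [0, 0, 0], -1],
  [[-0.7, 0, -0.9], [0, 0, 0], -1],
  [[-0.7, 0, -0.9], [0, 0, 0], -1],
  [[-0.7, 0, -0.9], [0, 0, 0], -1],
  [[-0.7, 0, -0.9], [0, 0, 0], -1],
  [[0, 0, 0], [0, 0, 0], -1],
  [[0, 0, 0], [0, 0, 0], -1],
])

```text
time: 2.3
tool_pos: [0.5035, 0.1559, 0.3007]
tool_rot: [0.559, -0.558, -0.434, 0.434]
contact_force: [0.1, -0.0, -0.1]
gripper_width: 1.001
```

```bash
cat >> h.py <<'E'
from scipy.spatial.transform import Rotation as R
def pose():
    s=manip.state(); q=s["tool_rot"]; M=np.eye(4); M[:3,:3]=R.from_quat([*q[1:],q[0]]).as_matrix(); M[:3,3]=s["tool_pos"]; return s,M
def rep(tx=None,ty=None,tz=None):
    s,M=pose(); print("t",s["time"],"pos",M[:3,3],"yaw",np.degrees(np.arctan2(M[1,0],M[0,0])),"tiltx",M[2,0],"y",M[:3,1],"q",s["joint_pos"],"F",s["contact_force"],"T",s["ft_torque"],"w",s["gripper_width"])
    if tx is not None: print("tool units to go",M[:3,:3].T@(np.array([tx,ty,tz])-M[:3,3])/.025)
    return s,M
E
python3 - <<'E'
from h import *
s,M=rep(.5314,.132,.245)
f=manip.grab_frame("wrist"); W=M@f["T_tool_cam"]; np.savez("w1.npz",**f,W=W); im=f["img"]
Wi=np.linalg.inv(W)
for n,p in(("dial",(.5314,.132,.215)),("collar",(.6488,.1385,.2535))):
    c=Wi[:3]@[*p,1]; uv=(f["camera_matrix"]@(c/c[2]))[:2]; print(n,uv); cv2.drawMarker(im,tuple(int(x) for x in uv),(0,0,255),0,14,1)
cv2.imwrite("pics/w1.png",im)
E
```

```text
t 2.3 pos [0.5035 0.1559 0.3007] yaw 75.73693481693377 tiltx -0.00015488569002036767 y [-0.0014  0.0002 -1.    ] q [ 0.1588 -0.2141  1.7502  0.0004  1.6069 -1.163 ] F [ 0.0793 -0.0376 -0.0666] T [ 0.0067  0.0168 -0.0282] w 1.001481980931386
tool units to go [-0.6527  2.2262 -1.3186]
dial [300.3742 237.1872]
collar [340.9318 376.6093]
```

View pics/w1.png

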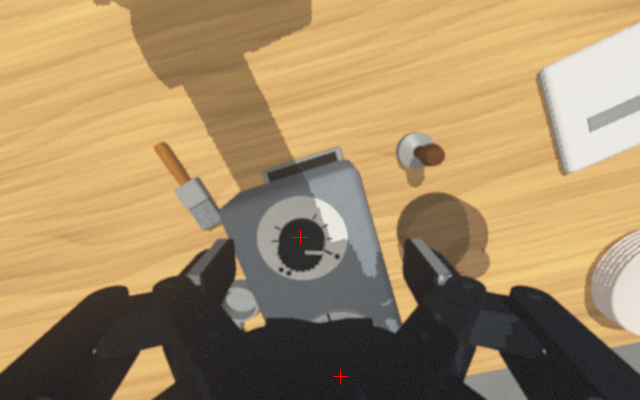

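The wrist view shows the scale disc centred near (302,238), agreeing with the prediction (300,237) to about 1 mm. Next I descend on the dial.

Call:
drive_tool([
  [[-0.33, 0, -0.66], [0, 0, 0], -1],
  [[-0.33, 0, -0.66], [0, 0, 0], -1],
  [[0, 0.8, 0], [0, 0, 0], -1],
  [[0, 0.8, 0], [0, 0, 0], -1],
  [[0, 0.5, 0], [0, 0, 0], -1],
  [[0, 0.5, 0], [0, 0, 0], -1],
  [[0, 0.3, 0], [0, 0, 0], -1],
  [[0, 0.25, 0], [0, 0, 0], -1],
  [[0, 0, 0], [0, 0, 0], -1],
  [[0, 0, 0], [0, 0, 0], -1],
])

```text
time: 3.35
tool_pos: [0.5319, 0.1322, 0.2231]
tool_rot: [-0.558, 0.558, 0.435, -0.434]
contact_force: [-0.1, -1.1, 0.5]
gripper_width: 1.001
```

Call:
drive_tool([
  [[0, 0, 0], [0, 0, 0], 1],
  [[0, 0, 0], [0, 0, 0], 1],
  [[0, 0, 0], [0, 0, 0], 1],
  [[0, 0, 0], [0, 0, 0], 1],
  [[0, 0, 0], [0, 0, 0], 1],
  [[0, 0, 0], [0, 0, 0], 1],
  [[0, 0, 0], [0, 0, 0], 1],
  [[0, 0, 0], [0, 0, 0], 1],
])

```text
time: 4.15
tool_pos: [0.532, 0.133, 0.2235]
tool_rot: [0.558, -0.558, -0.435, 0.434]
contact_force: [-0.4, 5.2, 4.5]
gripper_width: 0.396
```

```bash
python3 -c "
from h import *
rep(.5314,.132,.222)
f=manip.grab_frame('scene'); cv2.imwrite('pics/s2.png',cv2.resize(f['img'][80:280,240:480],None,fx=3,fy=3,interpolation=cv2.INTER_CUBIC))"
```

```text
t 4.15 pos [0.532  0.133  0.2235] yaw 75.82373367389687 tiltx 0.002279315711013419 y [ 0.0016  0.002  -1.    ] q [ 0.1083 -0.127   1.8009  0.0018  1.4659 -1.2152] F [-0.4274  5.2405  4.5377] T [ 0.9164 -0.0246 -0.0574] w 0.3957411521013587
tool units to go [-0.0452  0.0598  0.0152]
```

View pics/s2.png

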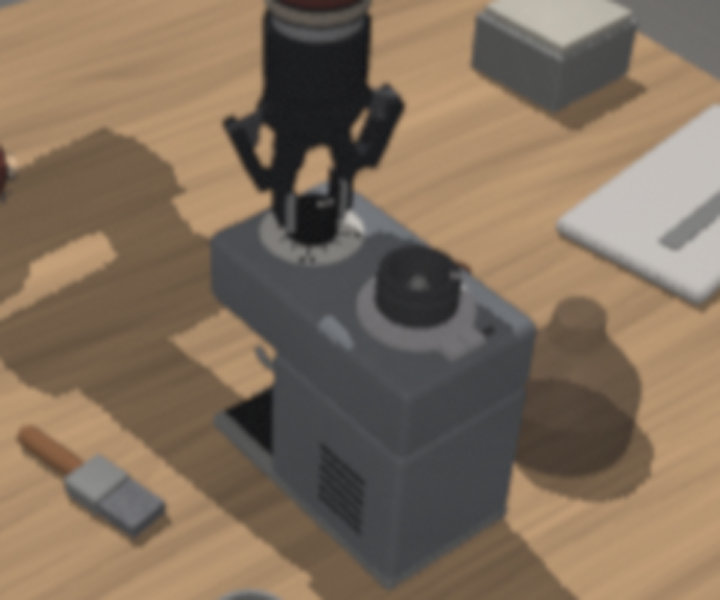

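The dial is gripped (opening 34 mm, knob visible between the fingers). Now turning clockwise by about 112°.

Call:
drive_tool([
  [[0, 0, 0], [0, 1, 0], 1],
  [[0, 0, 0], [0, 1, 0], 1],
  [[0, 0, 0], [0, 1, 0], 1],
  [[0, 0, 0], [0, 1, 0], 1],
  [[0, 0, 0], [0, 1, 0], 1],
  [[0, 0, 0], [0, 1, 0], 1],
  [[0, 0, 0], [0, 1, 0], 1],
  [[0, 0, 0], [0, 1, 0], 1],
  [[0, 0, 0], [0, 1, 0], 1],
  [[0, 0, 0], [0, 1, 0], 1],
  [[0, 0, 0], [0, 1, 0], 1],
])

```text
time: 5.3
tool_pos: [0.5327, 0.1337, 0.2235]
tool_rot: [0.697, -0.695, -0.128, 0.125]
contact_force: [2.4, 8.3, 2.7]
gripper_width: 0.398
```

Call:
drive_tool([
  [[0, 0, 0], [0, 1, 0], 1],
  [[0, 0, 0], [0, 1, 0], 1],
  [[0, 0, 0], [0, 1, 0], 1],
  [[0, 0, 0], [0, 1, 0], 1],
  [[0, 0, 0], [0, 1, 0], 1],
  [[0, 0, 0], [0, 1, 0], 1],
  [[0, 0, 0], [0, 1, 0], 1],
  [[0, 0, 0], [0, 1, 0], 1],
  [[0, 0, 0], [0, 1, 0], 1],
  [[0, 0, 0], [0, 1, 0], 1],
  [[0, 0, 0], [0, 0.4, 0], 1],
  [[0, 0, 0], [0, 0, 0], 1],
])

```text
time: 6.5
tool_pos: [0.5336, 0.1336, 0.2236]
tool_rot: [0.683, -0.679, 0.188, -0.192]
contact_force: [6.3, 8.1, 0.4]
gripper_width: 0.395
```

```bash
python3 -c "
from h import *
rep(.5314,.132,.222)"
```

```text
t 6.5 pos [0.5336 0.1336 0.2236] yaw -31.205098317007685 tiltx 0.00336416949763374 y [ 0.0062  0.0037 -1.    ] q [ 0.1086 -0.1263  1.8001  0.003   1.4612  0.6529] F [6.285  8.0707 0.4398] T [ 1.315  -1.0103 -0.075 ] w 0.3949329215312813
tool units to go [-0.0419  0.0616 -0.1018]
```

Call:
drive_tool([
  [[0, 0, 0], [0, 0, 0], -1],
  [[0, 0, 0], [0, 0, 0], -1],
  [[0, 0, 0], [0, 0, 0], -1],
  [[0, 0, 0], [0, 0, 0], -1],
  [[0, 0, 0], [0, 0, 0], -1],
  [[0, 0, 0], [0, 0, 0], -1],
  [[0, -1, 0], [0, 0, 0], -1],
  [[0, -1, 0], [0, 0, 0], -1],
  [[0, -1, 0], [0, 0, 0], -1],
  [[0, 0, 0], [0, 0, 0], -1],
  [[0, 0, 0], [0, 0, 0], -1],
])

```text
time: 7.6
tool_pos: [0.5318, 0.1321, 0.2978]
tool_rot: [0.681, -0.681, 0.19, -0.19]
contact_force: [0.5, 0.4, -1.1]
gripper_width: 1.0
```

```bash
python3 - <<'E'
from h import *
s,M=rep(.6488,.1385,.3)
f=manip.grab_frame("wrist"); W=M@f["T_tool_cam"]; im=f["img"]
# rectify onto the dial-top plane: world x up, y left, 0.25 mm/px about the axis
def rect(c,z,h=.045,s=.2e-3):
    n=int(2*h/s); Wi=np.linalg.inv(W); src=[]
    dst=np.float32([[0,0],[n,0],[n,n],[0,n]])
    for dx,dy in((h,h),(h,-h),(-h,-h),(-h,h)):
        q=Wi[:3]@[c[0]+dx,c[1]+dy,z,1]; src.append((f["camera_matrix"]@(q/q[2]))[:2])
    return cv2.warpPerspective(im,cv2.getPerspectiveTransform(np.float32(src),dst),(n,n))
a=rect((.5314,.132),.2395,.03,.15e-3); b=rect((.5314,.132),.2155,.045,.225e-3)
cv2.imwrite("pics/d.png",np.hstack([a,b])); np.savez("w2.npz",**f,W=W)
E
```

```text
t 7.6 pos [0.5318 0.1321 0.2978] yaw -31.20027942798722 tiltx 0.0008631857808836241 y [ 0.001 -0.    -1.   ] q [ 0.1077 -0.1633  1.7107 -0.0001  1.5932  0.6522] F [ 0.4815  0.4253 -1.0866] T [-0.0162 -0.0084 -0.0061] w 0.9998794898457181
tool units to go [ 3.8696 -0.0824  2.6431]
```

View pics/d.png

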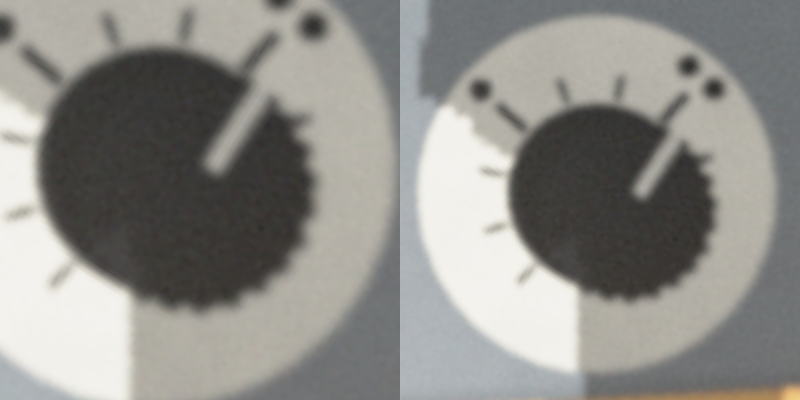

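The left panel shows the pointer running (213,165)→(263,88), about 33° right of straight back. The two-dot tick in the right panel, (663,122)→(688,95), is at about 42°. The dial is roughly 9° short, so I'll regrasp and add that.

Call:
drive_tool([
  [[0, 0.8, 0.05], [0, 0, 0], -1],
  [[0, 0.8, 0], [0, 0, 0], -1],
  [[0, 0.6, 0], [0, 0, 0], -1],
  [[0, 0.5, 0], [0, 0, 0], -1],
  [[0, 0.27, 0], [0, 0, 0], -1],
  [[0, 0, 0], [0, 0, 0], 1],
  [[0, 0, 0], [0, 0, 0], 1],
  [[0, 0, 0], [0, 0, 0], 1],
  [[0, 0, 0], [0, 0, 0], 1],
  [[0, 0, 0], [0, 0, 0], 1],
  [[0, 0, 0], [0, 0, 0], 1],
  [[0, 0, 0], [0, 0, 0], 1],
])

```text
time: 8.85
tool_pos: [0.5332, 0.1331, 0.225]
tool_rot: [0.681, -0.681, 0.189, -0.191]
contact_force: [0.9, -1.3, 5.8]
gripper_width: 0.392
```

Call:
drive_tool([
  [[0, 0, 0], [0, 0.6, 0], 1],
  [[0, 0, 0], [0, 0.6, 0], 1],
  [[0, 0, 0], [0, 0.6, 0], 1],
  [[0, 0, 0], [0, 0, 0], 1],
  [[0, 0, 0], [0, 0, 0], 1],
  [[0, 0, 0], [0, 0, 0], 1],
])

```text
time: 9.45
tool_pos: [0.5333, 0.133, 0.225]
tool_rot: [0.664, -0.664, 0.242, -0.244]
contact_force: [-0.1, -1.0, 5.8]
gripper_width: 0.395
```

```bash
python3 -c "
from h import *
rep()"
```

```text
t 9.45 pos [0.5333 0.133  0.225 ] yaw -40.217019905189574 tiltx 0.002568540690452925 y [ 0.0032 -0.0002 -1.    ] q [ 0.1093 -0.1257  1.7972 -0.0005  1.4669  0.8113] F [-0.0744 -0.9921  5.7575] T [-0.2816 -0.1542 -0.0782] w 0.39492110349704684
```

Call:
drive_tool([
  [[0, 0, 0], [0, 0, 0], -1],
  [[0, 0, 0], [0, 0, 0], -1],
  [[0, 0, 0], [0, 0, 0], -1],
  [[0, 0, 0], [0, 0, 0], -1],
  [[0, 0, 0], [0, 0, 0], -1],
  [[0, 0, 0], [0, 0, 0], -1],
  [[0, -1, 0], [0, 0, 0], -1],
  [[0, -1, 0], [0, 0, 0], -1],
  [[0, -1, 0], [0, 0, 0], -1],
  [[0, 0, 0], [0, -1, 0], -1],
  [[0, 0, 0], [0, -1, 0], -1],
  [[0, 0, 0], [0, -1, 0], -1],
])

```text
time: 10.65
tool_pos: [0.5324, 0.1332, 0.2987]
tool_rot: [0.69, -0.69, 0.153, -0.153]
contact_force: [-0.4, -0.7, 0.4]
gripper_width: 1.006
```

Call:
drive_tool([
  [[0, 0, 0], [0, -1, 0], -1],
  [[0, 0, 0], [0, -1, 0], -1],
  [[0, 0, 0], [0, -1, 0], -1],
  [[0, 0, 0], [0, -1, 0], -1],
  [[0, 0, 0], [0, -1, 0], -1],
  [[0, 0, 0], [0, -1, 0], -1],
  [[0, 0, 0], [0, -1, 0], -1],
  [[0, 0, 0], [0, -1, 0], -1],
  [[0, 0, 0], [0, -1, 0], -1],
  [[0, 0, 0], [0, -1, 0], -1],
  [[0, 0, 0], [0, -1, 0], -1],
  [[0, 0, 0], [0, -1, 0], -1],
])

```text
time: 11.85
tool_pos: [0.5323, 0.1332, 0.2983]
tool_rot: [0.674, -0.674, -0.213, 0.213]
contact_force: [0.0, 0.0, 0.3]
gripper_width: 1.0
```

Call:
drive_tool([
  [[0, 0, 0], [0, -1, 0], -1],
  [[0, 0, 0], [0, -1, 0], -1],
  [[0, 0, 0], [0, -1, 0], -1],
  [[0, 0, 0], [0, -1, 0], -1],
  [[0, 0, 0], [0, -1, 0], -1],
  [[0, 0, 0], [0, -1, 0], -1],
  [[0, 0, 0], [0, -1, 0], -1],
  [[0, 0, 0], [0, -1, 0], -1],
  [[0, 0, 0], [0, -1, 0], -1],
  [[0, 0, 0], [0, -1, 0], -1],
  [[0, 0, 0], [0, -1, 0], -1],
  [[0, 0, 0], [0, -1, 0], -1],
])

```text
time: 13.05
tool_pos: [0.5323, 0.1332, 0.2983]
tool_rot: [0.478, -0.478, -0.521, 0.521]
contact_force: [-0.1, -0.3, 0.2]
gripper_width: 0.999
```

```bash
cat >> h.py <<'E'
def rect(f,W,c,z,h,n=400):
    Wi=np.linalg.inv(W); src=[]; dst=np.float32([[0,0],[n,0],[n,n],[0,n]])
    for dx,dy in((h,h),(h,-h),(-h,-h),(-h,h)):
        q=Wi[:3]@[c[0]+dx,c[1]+dy,z,1]; src.append((f["camera_matrix"]@(q/q[2]))[:2])
    return cv2.warpPerspective(f["img"],cv2.getPerspectiveTransform(np.float32(src),dst),(n,n))
E
python3 - <<'E'
from h import *
s,M=rep(.6505,.1395,.3)
f=manip.grab_frame("wrist"); W=M@f["T_tool_cam"]
a=rect(f,W,(.5327,.1327),.2395,.04)
t=manip.grab_frame("top"); b=rect(t,t["world_from_camera"],(.6495,.139),.2535,.05)
cv2.imwrite("pics/e.png",np.hstack([a,b]))
E
```

```text
t 13.05 pos [0.5323 0.1332 0.2983] yaw 95.00883267541228 tiltx 3.313069784860456e-05 y [-0.0001  0.     -1.    ] q [ 0.1096 -0.161   1.7079  0.      1.5948 -1.5486] F [-0.0719 -0.3202  0.2315] T [0.0079 0.0108 0.0032] w 0.998957872851799
tool units to go [-0.1623 -0.0681 -4.733 ]
```

View pics/e.png

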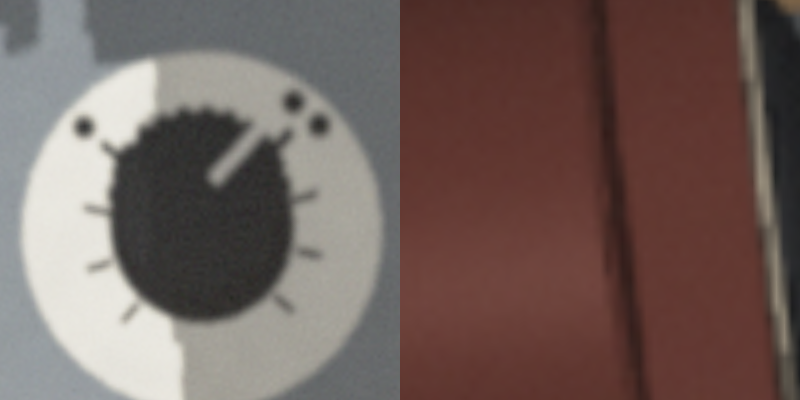

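The pointer (213,182)→(258,132) is at about 42°, on the two-dot tick. The top camera is blocked by the arm. Next, over to the collar.

Call:
drive_tool([
  [[-0.16, 0, -0.9], [0, 0, 0], -1],
  [[0, 0, -0.9], [0, 0, 0], -1],
  [[0, 0, -0.9], [0, 0, 0], -1],
  [[0, 0, -0.9], [0, 0, 0], -1],
  [[0, 0, -0.9], [0, 0, 0], -1],
  [[0, 0, -0.2], [0, 0, 0], -1],
  [[0, 0, 0], [0, 0, 0], -1],
  [[0, 0, 0], [0, 0, 0], -1],
])

```text
time: 13.95
tool_pos: [0.6491, 0.1391, 0.2983]
tool_rot: [0.479, -0.479, -0.52, 0.521]
contact_force: [0.2, 0.6, -0.1]
gripper_width: 1.003
```

```bash
python3 - <<'E'
from h import *
s,M=rep(.6505,.1395,.226)
f=manip.grab_frame("wrist"); W=M@f["T_tool_cam"]
c=(.6505,.1395)
cv2.imwrite("pics/g.png",np.hstack([rect(f,W,c,.2533,.05),rect(f,W,c,.221,.05)]))
E
```

```text
t 13.95 pos [0.6491 0.1391 0.2983] yaw 94.77263081493122 tiltx 2.8735209479102686e-06 y [-0.0006 -0.     -1.    ] q [ 0.099   0.1133  1.4382  0.      1.5907 -1.5551] F [ 0.1503  0.5624 -0.0927] T [-0.0189 -0.0157 -0.0181] w 1.0026714160118748
tool units to go [ 0.0127  2.8906 -0.0584]
```

View pics/g.png

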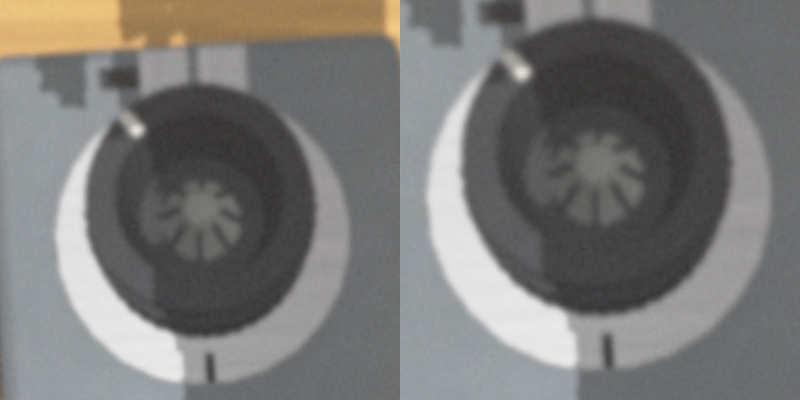

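The clamp ring centre in the right panel is about (598,198), so the collar axis is about (0.651, 0.140). The white line at (132,124) in the left panel gives a collar turn of about 219°.

Call:
drive_tool([
  [[0, 0.8, -0.06], [0, 0, 0], -1],
  [[0, 0.8, 0], [0, 0, 0], -1],
  [[0, 0.5, 0], [0, 0, 0], -1],
  [[0, 0.4, 0], [0, 0, 0], -1],
  [[0, 0.25, 0], [0, 0, 0], -1],
  [[0, 0.2, 0], [0, 0, 0], -1],
  [[0, 0, 0], [0, 0, 0], -1],
  [[0, 0, 0], [0, 0, 0], -1],
])

```text
time: 14.8
tool_pos: [0.6515, 0.1392, 0.2253]
tool_rot: [-0.478, 0.479, 0.521, -0.52]
contact_force: [0.6, 0.6, -0.2]
gripper_width: 0.999
```

Call:
drive_tool([
  [[0, 0, 0], [0, 0, 0], 1],
  [[0, 0, 0], [0, 0, 0], 1],
  [[0, 0, 0], [0, 0, 0], 1],
  [[0, 0, 0], [0, 0, 0], 1],
  [[0, 0, 0], [0, 0, 0], 1],
  [[0, 0, 0], [0, 0, 0], 1],
])

```text
time: 15.4
tool_pos: [0.6515, 0.1398, 0.2259]
tool_rot: [-0.478, 0.479, 0.521, -0.52]
contact_force: [-1.5, 2.1, 6.7]
gripper_width: 0.681
```

```bash
python3 -c "
from h import *
rep(.651,.14,.224)"
```

```text
t 15.4 pos [0.6515 0.1398 0.2259] yaw 94.82103307915807 tiltx 0.0010386849742152204 y [ 0.0015  0.0012 -1.    ] q [ 0.0993  0.1505  1.517   0.001   1.4724 -1.5557] F [-1.522   2.1198  6.7464] T [ 0.4771  0.2925 -0.0175] w 0.6814169133932705
tool units to go [0.0104 0.077  0.0209]
```

Call:
drive_tool([
  [[0, 0, 0], [0, 1, 0], 1],
  [[0, 0, 0], [0, 1, 0], 1],
  [[0, 0, 0], [0, 1, 0], 1],
  [[0, 0, 0], [0, 1, 0], 1],
  [[0, 0, 0], [0, 1, 0], 1],
  [[0, 0.01, 0], [0, 1, 0], 1],
  [[0, 0, 0], [0, 1, 0], 1],
  [[0, 0, 0], [0, 1, 0], 1],
  [[0, 0, 0], [0, 1, 0], 1],
  [[0, 0, 0], [0, 1, 0], 1],
  [[0, 0, 0], [0, 1, 0], 1],
  [[0, 0, 0], [0, 1, 0], 1],
])

```text
time: 16.6
tool_pos: [0.6513, 0.1392, 0.2256]
tool_rot: [-0.675, 0.675, 0.211, -0.21]
contact_force: [-2.7, 0.3, 6.2]
gripper_width: 0.683
```

```bash
python3 -c "
from h import *
rep(.651,.14,.224)"
```

```text
t 16.6 pos [0.6513 0.1392 0.2256] yaw 34.657830384140944 tiltx 0.0005029532055272345 y [ 0.0008 -0.0002 -1.    ] q [ 0.0991  0.1506  1.5175 -0.0003  1.4728 -0.5058] F [-2.7138  0.3102  6.2436] T [0.1702 0.4429 0.3236] w 0.6826156138487941
tool units to go [0.0069 0.064  0.0327]
```

Call:
drive_tool([
  [[0, 0.01, 0], [0, 1, 0], 1],
  [[0, 0, 0], [0, 1, 0], 1],
  [[0, 0, 0], [0, 1, 0], 1],
  [[0, 0, 0], [0, 1, 0], 1],
  [[0, 0, 0], [0, 1, 0], 1],
  [[0, 0.01, 0], [0, 1, 0], 1],
  [[0, 0, 0], [0, 1, 0], 1],
  [[0, 0, 0], [0, 1, 0], 1],
  [[0, 0, 0], [0, 1, 0], 1],
  [[0, 0, 0], [0, 1, 0], 1],
  [[0, 0, 0], [0, 1, 0], 1],
  [[0, 0, 0], [0, 1, 0], 1],
])

```text
time: 17.8
tool_pos: [0.6507, 0.1391, 0.2253]
tool_rot: [-0.69, 0.69, -0.155, 0.155]
contact_force: [-5.1, -0.4, 5.9]
gripper_width: 0.683
```

Call:
drive_tool([
  [[0, 0.01, 0], [0, 1, 0], 1],
  [[0, 0, 0], [0, 1, 0], 1],
  [[0, 0, 0], [0, 1, 0], 1],
  [[0, 0, 0], [0, 1, 0], 1],
  [[0, 0, 0], [0, 1, 0], 1],
  [[0, 0.01, 0], [0, 1, 0], 1],
  [[0, 0, 0], [0, 1, 0], 1],
  [[0, 0, 0], [0, 1, 0], 1],
  [[0, 0, 0], [0, 1, 0], 1],
  [[0, 0, 0], [0, 1, 0], 1],
  [[0, 0, 0], [0, 1, 0], 1],
  [[0, 0, 0], [0, 1, 0], 1],
])

```text
time: 19.0
tool_pos: [0.6504, 0.1396, 0.2249]
tool_rot: [-0.52, 0.52, -0.48, 0.479]
contact_force: [-6.8, 1.8, 7.7]
gripper_width: 0.687
```

```bash
python3 -c "
from h import *
rep(.651,.14,.224)"
```

```text
t 19.0 pos [0.6504 0.1396 0.2249] yaw -85.324856159984 tiltx -0.0004495852524074584 y [-0.0015  0.0003 -1.    ] q [0.0995 0.1505 1.5187 0.0005 1.4738 1.5886] F [-6.7918  1.8139  7.7293] T [0.2072 1.0453 0.3289] w 0.6873753300290476
tool units to go [-0.0137  0.036   0.024 ]
```

Call:
drive_tool([
  [[0, 0.01, 0], [0, 1, 0], 1],
  [[0, 0, 0], [0, 1, 0], 1],
  [[0, 0, 0], [0, 1, 0], 1],
  [[0, 0, 0], [0, 1, 0], 1],
  [[0, 0, 0], [0, 1, 0], 1],
  [[0, 0, 0], [0, 1, 0], 1],
  [[0, 0, 0], [0, 0, 0], 1],
])

```text
time: 19.7
tool_pos: [0.6505, 0.1399, 0.2247]
tool_rot: [0.379, -0.379, 0.598, -0.597]
contact_force: [-6.0, 2.8, 7.5]
gripper_width: 0.681
```

```bash
python3 -c "
from h import *
rep()"
```

```text
t 19.7 pos [0.6505 0.1399 0.2247] yaw -115.22476789255332 tiltx -0.00027424962502831107 y [-0.0013  0.0009 -1.    ] q [0.0997 0.1507 1.5188 0.0011 1.4733 2.1106] F [-6.0486  2.7704  7.5098] T [ 0.3613  1.0475 -0.0504] w 0.6808043835500124
```

Call:
drive_tool([
  [[0, 0, 0], [0, 0.5, 0], 1],
  [[0, 0, 0], [0, 0.5, 0], 1],
  [[0, 0, 0], [0, 0.5, 0], 1],
  [[0, 0, 0], [0, 0, 0], 1],
])

```text
time: 20.1
tool_pos: [0.6505, 0.14, 0.2247]
tool_rot: [0.339, -0.339, 0.621, -0.62]
contact_force: [-6.3, 2.2, 8.1]
gripper_width: 0.68
```

```bash
python3 -c "
from h import *
rep()"
```

```text
t 20.1 pos [0.6505 0.14   0.2247] yaw -122.66502430871682 tiltx -0.000235985819029505 y [-0.0012  0.001  -1.    ] q [0.0997 0.1507 1.5188 0.0012 1.4732 2.2405] F [-6.3325  2.2258  8.0774] T [0.3584 1.0429 0.113 ] w 0.6795698606187093
```

Call:
drive_tool([
  [[0, 0, 0], [0, 0.5, 0], 1],
  [[0, 0, 0], [0, 0.5, 0], 1],
])

```text
time: 20.3
tool_pos: [0.6505, 0.14, 0.2247]
tool_rot: [0.312, -0.312, 0.635, -0.634]
contact_force: [-6.3, 1.7, 8.2]
gripper_width: 0.677
```

```bash
python3 -c "
from h import *
rep()"
```

```text
t 20.3 pos [0.6505 0.14   0.2247] yaw -127.60367694330331 tiltx 4.237724835026713e-05 y [-0.0011  0.0008 -1.    ] q [0.0999 0.1507 1.5188 0.0009 1.473  2.3269] F [-6.3188  1.6787  8.2314] T [0.3879 1.0205 1.2881] w 0.6774752852902729
```

Call:
drive_tool([
  [[0, 0, 0], [0, 0.5, 0], 1],
  [[0, 0, 0], [0, 0.5, 0], 1],
])

```text
time: 20.5
tool_pos: [0.6516, 0.139, 0.2248]
tool_rot: [-0.286, 0.285, -0.646, 0.648]
contact_force: [2.7, -4.7, 1.7]
gripper_width: 0.687
```

```bash
python3 -c "
from h import *
rep()"
```

```text
t 20.5 pos [0.6516 0.139  0.2248] yaw -132.4099214629425 tiltx 0.00013277820645407612 y [ 0.0025 -0.0024 -1.    ] q [ 0.0997  0.1509  1.5185 -0.0027  1.47    2.411 ] F [ 2.7381 -4.7277  1.698 ] T [-0.2594 -0.2057  0.6744] w 0.6867829705292768
```

Torque rose to 1.3 N m and then the fingers slipped at about 220–225°, so the collar has bottomed. Holding briefly, then backing off 90°.

Call:
drive_tool([
  [[0, 0, 0], [0, 0, 0], 1],
  [[0, 0, 0], [0, 0, 0], 1],
  [[0, 0, 0], [0, 0, 0], 1],
])

```text
time: 20.8
tool_pos: [0.6518, 0.1388, 0.2247]
tool_rot: [-0.285, 0.283, -0.647, 0.648]
contact_force: [-1.6, -0.0, 6.7]
gripper_width: 0.685
```

```bash
python3 -c "
from h import *
rep()"
```

```text
t 20.8 pos [0.6518 0.1388 0.2247] yaw -132.63172130825743 tiltx -0.0009149097344206547 y [ 0.0021 -0.0007 -1.    ] q [ 0.0987  0.1513  1.5183 -0.0009  1.47    2.4136] F [-1.5955 -0.0206  6.6639] T [0.0007 0.3328 0.47  ] w 0.6847207311054004
```

Call:
drive_tool([
  [[0, 0, 0], [0, -1, 0], 1],
  [[0, 0, 0], [0, -1, 0], 1],
  [[0, 0, 0], [0, -1, 0], 1],
  [[0, 0, 0], [0, -1, 0], 1],
  [[0, 0, 0], [0, -1, 0], 1],
  [[0, 0, 0], [0, -1, 0], 1],
  [[0, 0, 0], [0, -1, 0], 1],
  [[0, 0, 0], [0, -1, 0], 1],
  [[0, -0.01, 0], [0, -1, 0], 1],
  [[0, 0, 0], [0, -1, 0], 1],
  [[0, 0, 0], [0, -1, 0], 1],
  [[0, 0, 0], [0, 0, 0], 1],
])

```text
time: 22.0
tool_pos: [0.6521, 0.1399, 0.2249]
tool_rot: [0.552, -0.55, 0.443, -0.444]
contact_force: [0.1, 3.6, 5.3]
gripper_width: 0.686
```

```bash
python3 -c "
from h import *
rep()"
```

```text
t 22.0 pos [0.6521 0.1399 0.2249] yaw -77.61903595421433 tiltx -0.0010088313960193718 y [ 0.0032  0.0017 -1.    ] q [0.0993 0.1514 1.5177 0.0014 1.4692 1.4538] F [0.0504 3.6249 5.302 ] T [0.4529 0.115  0.0252] w 0.6855287135242853
```

55° back; 35° to go.

Call:
drive_tool([
  [[0, -0.01, 0], [0, -1, 0], 1],
  [[0, 0, 0], [0, -1, 0], 1],
  [[0, 0, 0], [0, -1, 0], 1],
  [[0, 0, 0], [0, -1, 0], 1],
  [[0, 0, 0], [0, -1, 0], 1],
  [[0, 0, 0], [0, -1, 0], 1],
  [[0, 0, 0], [0, -1, 0], 1],
  [[0, 0, 0], [0, 0, 0], 1],
  [[0, 0, 0], [0, 0, 0], 1],
  [[0, 0, 0], [0, 0, 0], 1],
])

```text
time: 23.0
tool_pos: [0.6518, 0.1405, 0.2252]
tool_rot: [0.66, -0.658, 0.257, -0.258]
contact_force: [-1.0, 4.3, 5.6]
gripper_width: 0.682
```

```bash
python3 - <<'E'
from h import *
s,M=rep(.651,.14,.224)
f=manip.grab_frame("wrist"); W=M@f["T_tool_cam"]
t=manip.grab_frame("scene")["img"][80:230,290:450]
a=rect(f,W,(.651,.14),.24,.06); cv2.imwrite("pics/k.png",np.hstack([a,cv2.resize(t,(400,400),interpolation=cv2.INTER_CUBIC)]))
E
```

```text
t 23.0 pos [0.6518 0.1405 0.2252] yaw -42.64885647478318 tiltx -4.8374833838793485e-05 y [ 0.0024  0.0027 -1.    ] q [0.0998 0.1511 1.5176 0.0024 1.4702 0.8439] F [-0.9868  4.3107  5.5598] T [0.6872 0.2099 0.0691] w 0.6818392659577893
tool units to go [-0.0088  0.0459 -0.0373]
```

View pics/k.png

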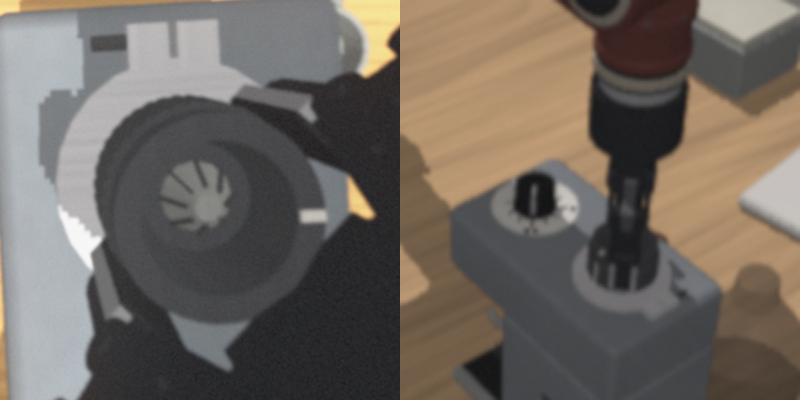

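The left panel shows the collar's white line at (313,215) against the collar top's centre at about (220,212). It points to the grinder's right, 85–90° from the stop position, with the fingers on the collar. The dial is untouched, so I'm handing in.

```bash
python3 -c "
from h import *
print(manip.job_done()); rep()"
```

```text
the job is handed in; nothing more can be done
None
the job is handed in; nothing more can be done
```

The job is handed in: the dial is set to double-shot, and the collar was bottomed, backed off a quarter turn and is still gripped. No verdict was reported.

- **Dial:** My first turn stopped about 9° short, so I regripped and added 9°. The pointer then measured about 42° right of straight back, in line with the two-dot tick. A later view showed no sign of movement.
- **Collar bottoming:** It started about 219° up by its white line. I turned it clockwise until the torque rose to 1.3 N m and the fingers slipped, at about 220–225° of turn, which agrees with the white line.
- **Quarter turn back:** The wrist turned back 90.0°. The white line reads about 85°, to roughly ±5°, so the two differ slightly but both are well within the 16° tolerance.
- **Grip at the end:** The opening is 58 mm on the 60 mm collar, with the grip at its fixed force (half the maximum) and the arm still. I could not measure the finger contact force directly. The residual wrist force was about 7 N.
- **Loose things:** I did not touch any of them, but I did not re-measure their positions at the end.

The clock read 23 s of the 72 s allowed just before hand-in.

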